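# Wind the label tape home and open the cassette lid

## Task

Turn the crank of the label-tape winder clockwise, as seen facing the crank, until all the tape is in and the drag suddenly drops away, then stop within about half a turn; a whole turn too many would force the crank round on its shaft, out of line with the red collar's pointer, which must not happen. That frees the cassette lid beside it: swing the lid up by its bar until it stands nearly upright and stays there, and leave the pepper mill, canister and spoon near it where they are.

Things in the scene. Friction and masses are not known exactly. Their poses are not given: they have to be found in the camera images.
- winder: white label-tape winder, fixed to the table, 190 (x) x 295 (y) x 270 (z) mm. The crank side faces the robot's left. Origin on the table under the crank's foot; z up, x away from the operator, y to the operator's left. Wedge housing (y -85 to 85): its face slopes up away from the operator at 35 deg; in this frame its outward normal is (-sin35, 0, cos35), up-slope (cos35, 0, sin35).
- crank_foot (a point): where the crank's axis meets the slope, 85 mm above the table; the crank turns about the slope's normal. Drag at the knob is about 12 N (0.6 N m) while tape comes in, under 1.5 N once it is all in. 1 to 3 turns are needed, each time different and not to be seen; it then runs light for about 0.85 turn to an end stop, where the arm slips on its shaft at about 18 N. It stays where it is left
- crank_axis (a point): point on the crank's axis, in the plane in which knob_grip travels (62 mm off the slope); point axes are the winder's
- hood (a point): middle of the free edge of the grey hood plate (150 mm wide), which stands square to the slope 113 mm up-slope of the crank's axis, 146 mm high, so it leans out over the crank: with the tool upright the gripper meets it in the upper half of the circle, so hold the tool along the crank's axis
- knob_grip (a point): point to grip on the axis of the black crank knob, a cylinder of 25 mm diameter, 50 mm long, square to the slope, crank radius 50 mm; 22 mm from the knob's free end and 33 mm above the crank arm. The knob spins freely on its pin, so the gripper need not turn with the crank
- overwind (a joint): how far (rad) the crank arm has been forced round on its shaft past the end stop, seen as the pointer of the red collar (60 mm) under the arm no longer lying under the arm; 0 at the start, grows only when the crank is turned more than about 0.85 turn past the point where the drag drops away
- lid (a joint): opening (rad) of the grey lid, 128 x 120 x 6 mm, of the white cassette box (winder frame x -30 to 96, y 90 to 210, top at 65 mm), hinged on its far (+x) edge about the winder's y axis; 0 shut, 1.45 fully up. A bolt inside holds it shut until the crank's drag has dropped away. Its stiff hinge (0.2 N m) lets it stay at any angle
- lid_bar (a point): middle of the lid's steel bar handle: 10 mm round bar, 80 mm clear length along the winder's y axis, its axis 35 mm above the lid's top; 105 mm in front of and 41 mm above the hinge axis when shut. An upright tool, fingers closing along the winder's x axis, can carry it through the whole swing
- lid_hinge (a point): middle of the lid's hinge axis, which runs along the winder's y axis
- pepper_mill: brown wooden pepper mill, 56 mm wide, 163 mm high, standing on the table to the right; origin under its centre. Leave alone
- canister: white canister with a wooden lid, 87 mm wide, 110 mm high, standing to the left; origin under its centre. Leave alone
- spoon: spoon with golden handle, 193 mm long, lying at the right; origin under its centre. Leave alone

How it is judged:
By the outcome, as a careful person would: the job done as asked, in the order asked, and still so for the second after the job is handed in, with the robot touching nothing.
It also fails if it takes over 72 s, if anything falls off the work surface, if the arm or the gripper's body presses on something with over 40 N, if the wrist force passes 120 N, or if a joint passes its speed limit or range.

## Robot

A 6-joint arm with a two-finger parallel gripper is mounted at the origin on the work surface; the furniture and walls round the work are solid. World frame = base frame: x ahead of the robot, y to its left, z up, the work surface at z = 0. Lengths are in m, angles in degrees, forces in N, time in s.
With the tool pointing down it reaches from about 0.35 to 0.875 m from the base axis. Payload 4.2 kg.
Tool frame: the origin (TCP) lies midway between the tips of the shut fingers; the grasp point (between the pads) lies arm.grip_depth behind it (arm.grip_depth is the distance from the TCP to the grasp point, in m); z points along the fingers, y is the line along which they close (so a half turn about z gives the same grasp; the last joint's range is limited). The gripper opens to 87 mm and grips with 3 to 60 N. Pads are 19 mm wide; open, the fingers measure 117 mm over their backs; the gripper's body (75 mm by 190 mm) begins 51 mm behind the grasp point.
Start: joints at [14.817, 22.042, 0.453, 0, -68.411, -14.817], TCP at [0.625, 0, 0.223] pointing down, gripper open.
Joint ranges: [-179.83, 179.83], [-69.29, 118.12], [-61.27, 80.66], [-181.25, 117.63], [-171.15, -9.14], [-177.46, 177.46]. Speed limits (degrees/s): [159.86, 159.86, 180, 180, 180, 180].

## Interface

Orientations are given as [roll, pitch, yaw] about the fixed x, y, z axes, in that order (R = Rz(yaw) Ry(pitch) Rx(roll)).
In Python, from plant import arm, eyes gives the robot as it stands.
- The arm moves only by the tool carry_out, never from a script. Its argument "plan" is a list of rows, each an object of numbers: "tx", "ty", "tz": the shift along the world's x, y, z in cm; "roll": the turn about the world's z in rad; "jaw": the opening, from 0 (shut) to 1 (fully open). In form: [{"tx": .., "ty": .., "tz": .., "roll": .., "jaw": ..}, ...]. A call has 1 to 8 rows; each row is the pose to reach, as a shift and turn from the pose commanded when the call began; what a row does not reach only later rows make up. A row lasts 1/12 s, in which the tool goes at most 41.7 mm and 7.16 degrees, less where a joint would pass 70% of its speed; a pose out of reach is approached as far as the arm can. A call with a gripper value outside its range is refused whole. The fingers move at their own pace and stop on an object; "newtons" is the grip in N (left out, the last holds). Time passes only in rows, so rows that repeat a pose let the fingers close. It gives the time, the measured TCP pose, the force, the opening and the grip force at its end, in the units of the state.
- arm.get_state(): the state, without advancing time (a new reading comes with each control period).
- eyes.get_image(name): name is "scene" or "side" or "wrist"; returns a dict with "image" (400x640x3 uint8, blue, green, red), "range_z" (400x640 float32, m along the optical axis (not along the pixel's ray), 0 where there is no reading), "intrinsics" (3x3 intrinsics, pixels), "R" (3x3) and "t" (3): a world point X has camera coordinates R X + t. Camera axes: x right, y down, z forward; pixel columns grow to the right and rows downward; lengths in m; the calibration is good to about 2 mm. A picture is of the moment at which its call begins.
- arm.hand_in(): hands the job in; it is judged then, once.
Trained networks look in a picture, given as the dict that the camera call returned (one of the last four; its "shot" number tells which), for a name from the list of things; names that differ only in an ending like _2 or _b are one class to them, and where a whole thing is asked for, a point or a joint stands for the part that bears it (a point fixed in the world has none). Each returns a list of dicts, best first, with "score" (0 to 1); they miss things now and then, are a little off and sometimes report something else, mostly with a low value. They report only what shows in the picture. A call takes as long as a camera call.
- eyes.boxes_of(query, picture): "location" ([x, y, z] in m, in world coordinates, good to about 4 mm: the middle of the surface that is visible of it).
- eyes.pinpoint(query, picture): "location" ([x, y, z] in m, in world coordinates, good to about 4 mm: a listed point, or the origin of a listed thing).
The state is a dict: "clock": time; "joint_pos": joint angles; "joint_vel": joint speeds; "joint_torque": joint torques, N m; "tcp_pos": TCP position; "tool_rot": TCP orientation; "force": force on the tool from outside, world axes, zero at the start; "ft_torque": the same for the moment, N m; "grip_width": opening from 0.0 (shut) to 1.0 (fully open); "finger_force": force on a finger pad.
Only numpy, scipy, OpenCV 4.12 (cv2) and the standard library are available. Lean on these libraries where they do the work, as an engineer would, in place of code of your own. Each camera call takes 0.05 s, during which the arm holds its last target. There are 200 camera calls.

## Working session

There is one attempt and no reset: what is moved stays moved. The work goes in short steps, Python scripts to look and compute and a tool call to move; the robot and the scene stay as the last step left them, time stands still between calls to the robot, and variables do not carry over. Pictures are saved under pics/ and viewed, at most 10 in all, crops included, and the job is handed in when it is done.

Besides the shell and the picture viewer there is one more tool, called after "Call:" by a JSON object that holds its "method" and its "body". carry_out: Moves the arm, as the interface text tells. Its arguments: {"type":"object","properties":{"plan":{"type":"array"},"newtons":{"type":"number"}},"required":["plan"]}

```bash
mkdir -p pics; ls
python3 - <<'E'
from plant import arm, eyes
import cv2, numpy as np
s=arm.get_state(); print(s, arm.grip_depth)
for n in ["scene","side"]:
    p=eyes.get_image(n); cv2.imwrite(f"pics/{n}0.png",p["image"])
    for q in ["winder","crank_foot","crank_axis","knob_grip","hood","lid_bar","lid_hinge","pepper_mill","canister","spoon"]:
        r=eyes.pinpoint(q,p); print(n,q,[(np.round(a["location"],4).tolist(),round(a["score"],2)) for a in r[:2]])
E
```

```text
pics
{'clock': 0.0, 'joint_pos': array([ 1.48167768e+01,  2.20900936e+01,  3.77768399e-01, -3.21800649e-02,
       -6.84107508e+01, -1.48171388e+01]), 'joint_vel': array([ 0.08430279,  0.04183353, -0.07782483, -0.09040895, -0.04969433,
       -0.0159019 ]), 'joint_torque': array([ 5.69075401e-04, -3.90661991e+01,  1.87403029e+01,  4.22001421e+00,
        1.09914420e-02, -1.81494070e-04]), 'tcp_pos': array([6.24374896e-01, 3.18004723e-05, 2.21444643e-01]), 'tool_rot': array([ 1.79873368e+02, -2.57276928e-03, -9.00122320e+01]), 'force': array([-0.1114302 ,  0.72273947,  0.44643505]), 'ft_torque': array([0.00842096, 0.0373803 , 0.01674241]), 'finger_force': 0.0, 'grip_width': 1.0031661001698655} 0.0187
scene winder [([0.5052, -0.07, 0.0003], 0.97)]
scene crank_foot [([0.5064, -0.0646, 0.0844], 0.9)]
scene crank_axis [([0.4674, 0.3376, -0.0025], 0.67), ([0.4962, -0.0303, 0.1355], 0.64)]
scene knob_grip [([0.508, 0.0083, 0.1115], 0.62)]
scene hood [([0.5076, -0.0815, 0.2717], 0.91)]
scene lid_bar [([0.6514, -0.0225, 0.0982], 0.58)]
scene lid_hinge [([0.6713, -0.1202, 0.0599], 0.66)]
scene pepper_mill [([0.5087, 0.0104, 0.1118], 0.16)]
scene canister [([0.4683, 0.3371, 0.0011], 0.6)]
scene spoon [([0.5092, -0.0652, 0.0851], 0.45), ([0.4166, -0.3515, -0.0009], 0.4)]
side winder [([0.5027, -0.0648, 0.0006], 0.58)]
side crank_foot [([0.5061, -0.0635, 0.0817], 0.59)]
side crank_axis [([0.5003, -0.0314, 0.1335], 0.68), ([0.5053, -0.0613, 0.0836], 0.49)]
side knob_grip [([0.5063, 0.0161, 0.1123], 0.49)]
side hood [([0.5001, -0.0308, 0.1331], 0.72)]
side lid_bar [([0.6526, -0.0218, 0.0991], 0.77)]
side lid_hinge [([0.6698, -0.1208, 0.0539], 0.88), ([0.6497, -0.0212, 0.1002], 0.42)]
side pepper_mill [([0.658, -0.35, -0.0023], 0.78)]
side canister [([0.4659, 0.338, 0.0006], 0.91), ([0.6687, -0.1196, 0.0563], 0.64)]
side spoon [([0.419, -0.3475, 0.0027], 0.61)]
```

View pics/scene0.png

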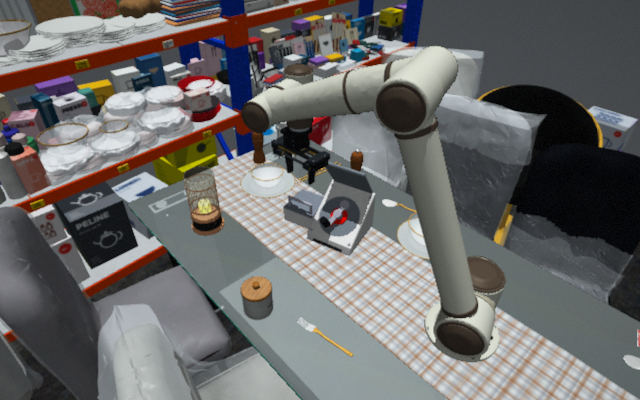

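View pics/side0.png

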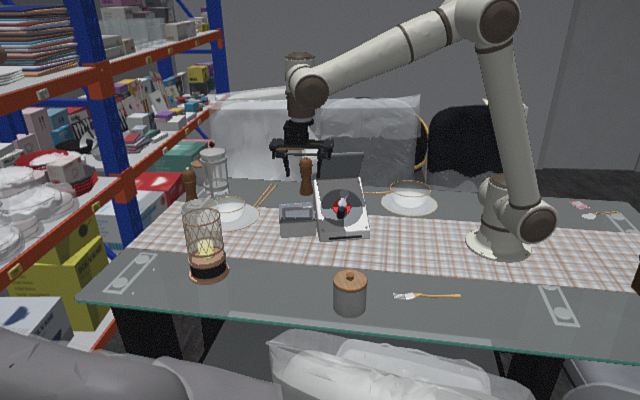

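```bash
cat > h.py <<'E'
from plant import arm, eyes
import cv2, numpy as np
def cloud(p):
    z=p["range_z"]; v,u=np.nonzero(z>0); d=z[v,u]; K=p["intrinsics"]
    c=np.stack([(u-K[0,2])/K[0,0]*d,(v-K[1,2])/K[1,1]*d,d],1)
    return (c-p["t"])@p["R"], u, v
E
python3 - <<'E'
from h import *
T=np.array([.6244,0,.2214])
for n in ["scene","side","wrist"]:
    p=eyes.get_image(n); X,u,v=cloud(p)
    print(n,"cam at",np.round(-p["R"].T@p["t"],3))
    img=p["image"]
    if n=="wrist": cv2.imwrite("pics/wrist0.png",img)
    q=X-T; m=(abs(q[:,0])<.15)&(abs(q[:,1])<.12)&(q[:,2]>-.01)&(q[:,2]<.3)
    for a in np.arange(-.01,.25,.01):
        k=m&(q[:,2]>=a)&(q[:,2]<a+.01)
        if k.sum()>3: print(round(a,3),k.sum(),np.round(np.percentile(q[k,0],[1,99]),3),np.round(np.percentile(q[k,1],[1,99]),3))
p=eyes.get_image("scene");a=cv2.resize(p["image"][150:260,270:390],None,fx=5,fy=5,interpolation=2)
cv2.imwrite("pics/z_scene.png",a)
p=eyes.get_image("side");b=cv2.resize(p["image"][100:250,255:385],None,fx=4.5,fy=4,interpolation=2)
cv2.imwrite("pics/z_side.png",b)
E
```

```text
scene cam at [-0.192  0.806  1.   ]
-0.01 39 [-0.148  0.017] [-0.119 -0.032]
0.0 63 [-0.146  0.049] [-0.113  0.011]
0.01 71 [-0.147  0.053] [-0.106  0.012]
0.02 70 [-0.146  0.055] [-0.096  0.012]
0.03 70 [-0.145  0.055] [-0.09   0.013]
0.04 91 [-0.149  0.056] [-0.085  0.011]
0.05 67 [-0.148  0.062] [-0.089  0.01 ]
0.06 10 [0.046 0.054] [-0.011  0.011]
0.07 82 [-0.088  0.082] [-0.036  0.04 ]
0.08 164 [-0.088  0.083] [-0.031  0.039]
0.09 141 [-0.094  0.087] [-0.035  0.039]
0.1 182 [-0.096  0.091] [-0.032  0.038]
0.11 346 [-0.095  0.093] [-0.035  0.037]
0.12 90 [-0.019  0.05 ] [-0.023  0.028]
0.13 68 [-0.018  0.049] [-0.027  0.024]
0.14 70 [-0.018  0.048] [-0.02   0.026]
0.15 27 [-0.017  0.044] [-0.021  0.032]
0.16 59 [-0.025  0.051] [0.012 0.04 ]
0.17 104 [-0.038  0.048] [-0.025  0.038]
0.18 80 [-0.037  0.023] [-0.027  0.037]
0.19 36 [-0.039  0.009] [-0.012  0.04 ]
0.2 80 [-0.041  0.016] [-0.014  0.042]
0.21 76 [-0.041  0.006] [-0.015  0.041]
0.22 37 [-0.04  -0.012] [-0.008  0.038]
side cam at [0.456 1.231 0.751]
-0.01 61 [-0.148 -0.049] [-0.12  -0.094]
0.0 78 [-0.147  0.05 ] [-0.114  
[... 832 characters left out ...]
045]
0.22 65 [-0.026  0.039] [0.01  0.044]
0.23 47 [-0.005  0.037] [0.016 0.044]
0.24 34 [0.005 0.038] [0.017 0.046]
wrist cam at [ 0.625 -0.082  0.383]
-0.01 2325 [-0.122 -0.033] [-0.12  -0.012]
0.0 4084 [-0.141  0.05 ] [-0.12   0.006]
0.01 4656 [-0.137  0.05 ] [-0.113  0.003]
0.02 5043 [-0.13   0.051] [-0.105 -0.002]
0.03 4598 [-0.123  0.054] [-0.096 -0.007]
0.04 5151 [-0.113  0.054] [-0.089  0.008]
0.05 4640 [-0.11   0.049] [-0.085  0.008]
0.06 941 [-0.048  0.05 ] [-0.015  0.009]
0.07 3780 [-0.084  0.086] [-0.039 -0.001]
0.08 16205 [-0.083  0.084] [-0.039 -0.014]
0.09 20187 [-0.079  0.081] [-0.039 -0.019]
0.1 19744 [-0.068  0.071] [-0.038 -0.025]
0.11 18115 [-0.065  0.068] [-0.031 -0.022]
```

View pics/z_side.png

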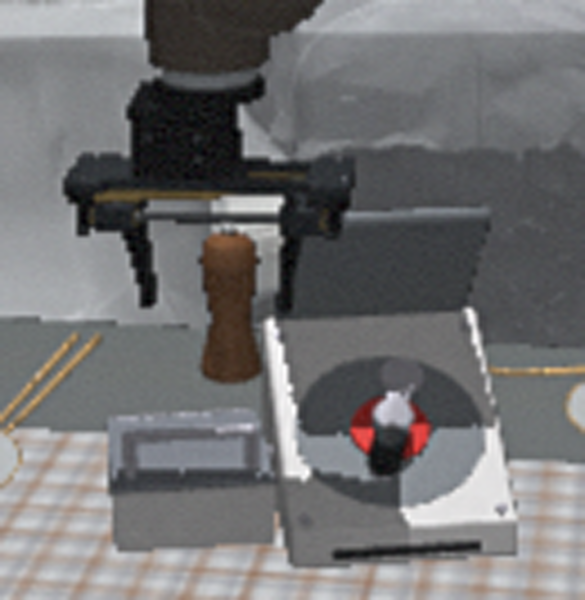

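View pics/z_scene.png

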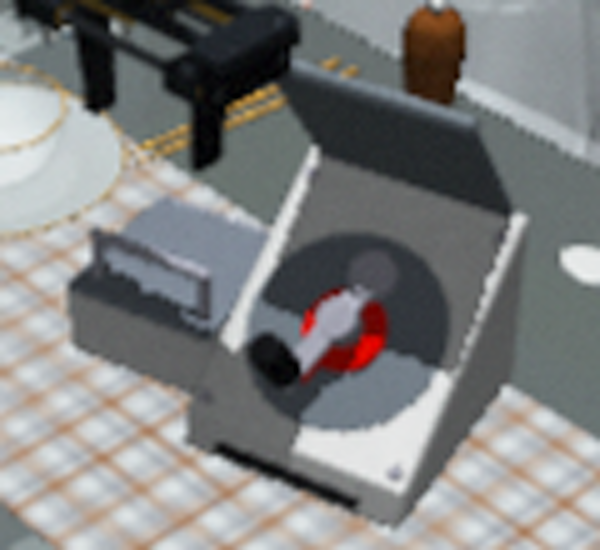

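```bash
cat > fit.py <<'E'
from h import *
from scipy.optimize import least_squares
s,c=np.sin(np.radians(35)),np.cos(np.radians(35))
def P(u,y,h): return np.array([u*c-h*s,y,.085+u*s+h*c])
loc={"winder":[0,0,0],"crank_foot":P(0,0,0),"crank_axis":P(0,0,.062),"hood":P(.113,0,.146)}
obs=[];cl=[];kn=[];bar=[];hin=[]
for i in range(3):
  for n in ["scene","side"]:
    p=eyes.get_image(n); 
    if i<2: cl.append(cloud(p)[0])
    for q in ["winder","crank_foot","crank_axis","hood","knob_grip","lid_bar","lid_hinge"]:
        r=eyes.pinpoint(q,p)
        for a in r[:2]:
            if a["score"]<.4: continue
            L=np.array(a["location"])
            if q=="knob_grip": kn.append(L)
            elif q=="lid_bar": bar.append(L)
            elif q=="lid_hinge": hin.append(L)
            else: obs.append((q,L))
def W(f,l): 
    C,S=np.cos(f[2]),np.sin(f[2]); l=np.array(l); return np.array([f[0]+C*l[0]-S*l[1],f[1]+S*l[0]+C*l[1],l[2]])
def inv(f,X):
    C,S=np.cos(f[2]),np.sin(f[2]); d=X-[f[0],f[1],0]; return np.stack([C*d[:,0]+S*d[:,1],-S*d[:,0]+C*d[:,1],d[:,2]],1)
bm,hm=np.median(bar,0),np.median(hin,0)
d=(hm-bm)[:2]; print("yaw from lid",np.degrees(np.arctan2(d[1],d[0])),bm,hm)
f=least_squares(lambda f:np.concatenate([W(f,loc[q])-L for q,L in obs]),[.506,-.066,-1.39],loss="soft_l1",f_scale=.004).x
print("pinpoint fit",f[:2],np.degrees(f[2]))
X=np.vstack(cl)
for it in range(4):
    l=inv(f,X); u=l[:,0]*c+(l[:,2]-.085)*s; h=-l[:,0]*s+(l[:,2]-.085)*c; y=l[:,1]
    sl=(abs(h)<.01)&(abs(y)<.08)&(u>.06)&(u<.105)
    ho=(abs(u-.111)<.012)&(abs(y)<.07)&(h>.03)&(h<.14)
    lf=(abs(y-.085)<.012)&(h<-.01)&(l[:,2]>.075)&(u>-.08)&(u<.1)
    fr=(abs(l[:,0]+.03)<.012)&(y>.1)&(y<.2)&(l[:,2]>.01)&(l[:,2]<.055)
    lt=(abs(y)<.06)&(abs(l[:,2]-.067)<.02)&False
    A=X[ho];B=X[fr]
    g=lambda f:np.concatenate([(inv(f,A)[:,0]*c+(A[:,2]-.085)*s-.111)/len(A)**.5,(inv(f,B)[:,0]+.03)/len(B)**.5,*[.3*(W(f,loc[q])-L) for q,L in obs]])
    f=least_squares(g,f,loss="soft_l1",f_scale=.004).x
    print(np.round(f[:2],4),np.degrees(f[2]),"slope h",np.median(h[sl]),"hood u",np.median(u[ho]),np.polyfit(y[ho],u[ho],1),"front",np.median(l[fr,0]),np.polyfit(y[fr],l[fr,0],1),"left",lf.sum(),np.median(y[lf]))
ho=(abs(u-.111)<.012)&(abs(y)<.08); print("hood edge h max",np.percentile(h[ho],[95,99,99.8]),"y",np.percentile(y[ho&(h>.05)],[.5,99.5]))
K=inv(f,np.array(kn)); print("knob winder",np.round(K,4).tolist()); km=np.median(K,0)
u=km[0]*c+(km[2]-.085)*s; print("u,y,h",u,km[1],-km[0]*s+(km[2]-.085)*c,"phi left of top",np.degrees(np.arctan2(km[1],u)))
kc=(h>.045)&(h<.095)&(np.hypot(u,y)<.075); print("knob cloud",kc.sum(),np.median(u[kc]),np.median(y[kc]),np.percentile(h[kc],[2,98]))
print("bar,hinge in winder",inv(f,np.array([bm,hm])))
np.save("f.npy",f)
E
python3 fit.py
```

```text
yaw from lid -78.28010665496465 [ 0.6505 -0.0225  0.0981] [ 0.6711 -0.1218  0.0585]
pinpoint fit [ 0.50650969 -0.06627641] -80.79819876731011
[ 0.5076 -0.0659] -77.49901492275927 slope h 0.0014547411647788284 hood u 0.11164695714377634 [-0.04518323  0.11152097] front -0.03903964978070512 [-0.02939972 -0.03459692] left 50 0.08853495628917588
[ 0.5076 -0.0659] -77.07407849923207 slope h 0.001465863632191769 hood u 0.11158537359876447 [0.00228155 0.11157419] front -0.03145026379993471 [ 0.00042525 -0.03154344] left 57 0.08350271863196969
[ 0.5076 -0.0659] -77.0742180706821 slope h 0.001462118643234124 hood u 0.11155083518511812 [0.0083894  0.11157349] front -0.030348234573961845 [ 0.00778149 -0.03153782] left 57 0.08287214393910142
[ 0.5076 -0.0659] -77.0742180706821 slope h 0.0014621250011071334 hood u 0.1115508693137876 [0.00838741 0.11157351] front -0.030348558314844103 [ 0.00777908 -0.03153779] left 57 0.08287236806683229
hood edge h max [0.56887605 0.57623016 0.58000898] y [-0.07931094  0.07792621]
knob winder [[-0.0765, 0.0175, 0.1118], [-0.0756, 0.0156, 0.1095], [-0.0092, 0.1484, 0.0989], [-0.0731, 0.0143, 0.1081], [-0.0766, 0.0149, 0.1101], [-0.0749, 0.0154, 0.1093], [-0.402, 0.0535, -0.0008], [-0.0783, 0.0163, 0.1097]]
u,y,h -0.04831680151795548 0.015958536924171953 0.06361868861083428 phi left of top 161.72214812952743Traceback (most recent call last):
  File "fit.py", line 43, in <module>
    kc=(h>.045)&(h<.095)&(np.hypot(u,y)<.075); print("knob cloud",kc.sum(),np.median(u[kc]),np.median(y[kc]),np.percentile(h[kc],[2,98]))
                                                                                     ~^^^^
IndexError: invalid index to scalar variable.
```

```bash
cat > path.py <<'E'
import numpy as np
s,c=np.sin(np.radians(35)),np.cos(np.radians(35)); O=np.array([.5076,-.0659]); a=np.radians(-77.5)
XV=-.0245
def w2(p): return np.array([O[0]+np.cos(a)*p[0]-np.sin(a)*p[1],O[1]+np.sin(a)*p[0]+np.cos(a)*p[1],p[2]+.0015])
def tool(phi,dx=-.008,dz=-.037,h=.075,r=.05):
    f=np.radians(phi); u=r*np.cos(f); x=u*c-h*s+dx
    if x>XV: x=XV; u=(x-dx+h*s)/c
    return w2([x,r*np.sin(f),.085+u*s+h*c+dz])
def rows(name,p0,phis):
    print(name,np.round((p0),4)); 
    for p in phis: print("  ",round(p),np.round(100*(tool(p)-p0),2).tolist())
if __name__=="__main__":
    rows("approach",np.array([.625,0,.223]),[162])
    rows("first",tool(162),np.linspace(162,50,9)[1:])
    q=tool(50); print("V end",np.round(100*(tool(-50)-q),2), "top",np.round(100*(tool(0)-q),2))
    rows("G0",tool(-50),np.linspace(-50,-130,7)[1:])
    rows("G1",tool(-130),np.linspace(-130,-230,9)[1:])
    rows("G2",tool(-230),np.linspace(-230,-310,9)[1:])
E
python3 path.py
```

```text
approach [0.625 0.    0.223]
   162 [-12.18, 2.53, -13.93]
first [0.5032 0.0253 0.0837]
   148 [1.17, -0.17, 0.3]
   134 [2.23, -0.58, 0.74]
   120 [3.12, -1.2, 1.29]
   106 [3.78, -1.99, 1.94]
   92 [4.18, -2.92, 2.63]
   78 [4.29, -3.91, 3.32]
   64 [4.11, -4.92, 3.98]
   50 [3.64, -5.88, 4.57]
V end [-7.48 -1.66  0.  ] top [-3.74 -0.85  0.01]
G0 [ 0.4649 -0.0501  0.1294]
   -63 [-0.79, 0.64, -0.56]
   -77 [-1.38, 1.42, -1.18]
   -90 [-1.71, 2.32, -1.84]
   -103 [-1.78, 3.27, -2.5]
   -117 [-1.59, 4.23, -3.13]
   -130 [-1.14, 5.14, -3.69]
G1 [0.4535 0.0013 0.0925]
   -142 [0.63, 0.77, -0.43]
   -155 [1.44, 1.43, -0.76]
   -168 [2.39, 1.93, -0.96]
   -180 [3.42, 2.26, -1.02]
   -192 [4.5, 2.4, -0.96]
   -205 [5.57, 2.34, -0.76]
   -218 [6.58, 2.09, -0.43]
   -230 [7.48, 1.66, 0.0]
G2 [0.5283 0.0179 0.0925]
   -240 [0.61, -0.46, 0.41]
   -250 [1.11, -1.01, 0.86]
   -260 [1.48, -1.64, 1.35]
   -270 [1.71, -2.32, 1.84]
   -280 [1.79, -3.03, 2.34]
   -290 [1.72, -3.75, 2.82]
   -300 [1.5, -4.46, 3.28]
   -310 [1.14, -5.14, 3.69]
```

Call:
{"method": "carry_out", "body": {"plan": [{"tx": -4,"ty": 0.8,"tz": 0,"roll": 0.11,"jaw": 0.6},{"tx": -8,"ty": 1.6,"tz": 0,"roll": 0.218,"jaw": 0.6},{"tx": -12.2,"ty": 2.5,"tz": -2,"roll": 0.218,"jaw": 0.6},{"tx": -12.2,"ty": 2.5,"tz": -5,"roll": 0.218,"jaw": 0.6},{"tx": -12.2,"ty": 2.5,"tz": -5,"roll": 0.218,"jaw": 0.6}]}}

```text
clock: 4.17
tcp_pos: [0.4972, 0.0245, 0.1686]
tool_rot: [179.4, 0.1, -77.5]
force: [-1.4, -0.1, -0.0]
grip_width: 0.706
finger_force: 0.0
```

Call:
{"method": "carry_out", "body": {"plan": [{"tx": 0,"ty": 0,"tz": 0,"roll": 0,"jaw": 0.6},{"tx": 0,"ty": 0,"tz": 0,"roll": 0,"jaw": 0.6}]}}

```text
clock: 4.33
tcp_pos: [0.5051, 0.0252, 0.174]
tool_rot: [-179.8, -0.0, -77.5]
force: [0.6, -0.6, 0.3]
grip_width: 0.62
finger_force: 0.0
```

Run:
```python
from h import *
s=arm.get_state(); print(s["tcp_pos"],s["joint_pos"],s["joint_vel"])
p=eyes.get_image("wrist"); cv2.imwrite("pics/w1.png",p["image"])
for q in ["knob_grip","crank_axis","crank_foot"]: print(q,[(np.round(r["location"],4).tolist(),round(r["score"],2)) for r in eyes.pinpoint(q,p)[:2]])
```

```text
[0.50512191 0.02522485 0.17401765] [ 21.32252791  12.87512114 -20.33327085   0.08353171 -56.64172449
  -8.84581255] [-0.37087654  0.09792163  1.30823666 -0.15277092  0.19608196 -0.10023042]
knob_grip [([0.5026, 0.0099, 0.1092], 0.59)]
crank_axis [([0.4965, -0.0256, 0.133], 0.7), ([0.6464, -0.0207, 0.0956], 0.59)]
crank_foot [([0.5072, -0.0596, 0.0859], 0.95), ([0.507, -0.0641, 0.0006], 0.38)]
```

View pics/w1.png

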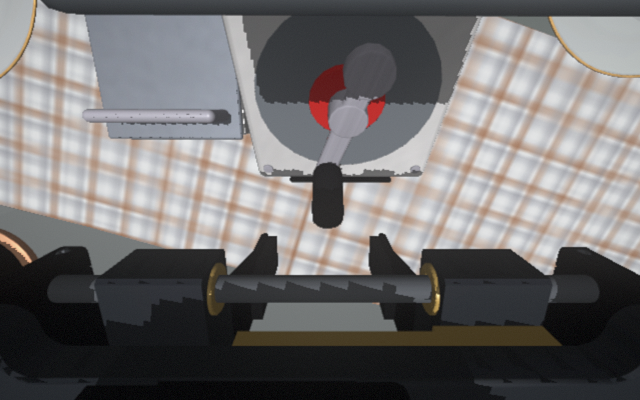

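Run:
```python
from h import *; from path import *
p=eyes.get_image("wrist"); X,u,v=cloud(p)
d=X-np.array([*O,.085]); C,S=np.cos(a),np.sin(a); x=C*d[:,0]+S*d[:,1]; y=-S*d[:,0]+C*d[:,1]
U=x*c+d[:,2]*s; H=-x*s+d[:,2]*c
for (a1,b1) in [(370,65),(395,70),(348,118),(335,150),(328,170),(328,190),(328,220),(280,60)]:
    k=(abs(u-a1)<3)&(abs(v-b1)<3); print((a1,b1),np.round(1000*np.array([np.median(U[k]),np.median(y[k]),np.median(H[k])]),1))
k=(H>.045)&(H<.1)&(np.hypot(U,y)<.08)&(abs(y)<.05)&(U<-.02)
print("knob",k.sum(),np.percentile(U[k],[2,98]),np.percentile(y[k],[2,50,98]),np.percentile(H[k],[2,98]))
```

```text
(370, 65) [ 42.9 -12.2  31.1]
(395, 70) [ 24.5 -35.5   1.8]
(348, 118) [ 2.7 -1.4 29.3]
(335, 150) [-28.9   6.9  28.3]
(328, 170) [-37.2  12.5  42.6]
(328, 190) [-37.3  12.7  63. ]
(328, 220) [-47.7  12.8  83.2]
(280, 60) [30.3 46.6  0.6]
knob 1626 [-0.05631622 -0.03669261] [0.00255907 0.01423264 0.02552914] [0.04616292 0.08385214]
```

Call:
{"method": "carry_out", "body": {"plan": [{"tx": 0,"ty": 0,"tz": -3,"roll": 0,"jaw": 0.55},{"tx": 0,"ty": 0,"tz": -6,"roll": 0,"jaw": 0.5},{"tx": 0,"ty": 0,"tz": -8.9,"roll": 0,"jaw": 0.5},{"tx": 0,"ty": 0,"tz": -8.9,"roll": 0,"jaw": 0.3},{"tx": 0,"ty": 0,"tz": -8.9,"roll": 0,"jaw": 0.1},{"tx": 0,"ty": 0,"tz": -8.9,"roll": 0,"jaw": 0.1},{"tx": 0,"ty": 0,"tz": -8.9,"roll": 0,"jaw": 0.1},{"tx": 0,"ty": 0,"tz": -8.9,"roll": 0,"jaw": 0.1}], "newtons": 40}}

```text
clock: 5.25
tcp_pos: [0.5027, 0.025, 0.085]
tool_rot: [-180.0, 0.0, -77.5]
force: [-3.9, 0.2, 2.3]
grip_width: 0.264
finger_force: 39.9
```

Call:
{"method": "carry_out", "body": {"plan": [{"tx": 1.17,"ty": -0.17,"tz": 0.3,"roll": 0,"jaw": 0.1},{"tx": 2.23,"ty": -0.58,"tz": 0.74,"roll": 0,"jaw": 0.1},{"tx": 3.12,"ty": -1.2,"tz": 1.29,"roll": 0,"jaw": 0.1},{"tx": 3.78,"ty": -1.99,"tz": 1.94,"roll": 0,"jaw": 0.1},{"tx": 4.18,"ty": -2.92,"tz": 2.63,"roll": 0,"jaw": 0.1},{"tx": 4.29,"ty": -3.91,"tz": 3.32,"roll": 0,"jaw": 0.1}]}}

```text
clock: 5.75
tcp_pos: [0.546, -0.0123, 0.117]
tool_rot: [-179.9, 0.2, -77.5]
force: [-1.8, 6.3, -4.3]
grip_width: 0.271
finger_force: 40.0
```

```bash
cat > look.py <<'E'
from h import *; import path as P
import sys
s=arm.get_state(); print("tcp",np.round(s["tcp_pos"],4),"F",np.round(s["force"],1),"grip",s["grip_width"],s["clock"])
C,S=np.cos(P.a),np.sin(P.a); F=s["force"]; print("F in u,y,h", np.round([(C*F[0]+S*F[1])*P.c+F[2]*P.s, -S*F[0]+C*F[1], -(C*F[0]+S*F[1])*P.s+F[2]*P.c],1))
for n in ["side","scene"]:
    p=eyes.get_image(n)
    for r in eyes.pinpoint("knob_grip",p)[:1]:
        d=np.array(r["location"])-[*P.O,.085]; x=C*d[0]+S*d[1]; y=-S*d[0]+C*d[1]
        u=x*P.c+d[2]*P.s; print(n,"knob u,y,h",np.round([u,y,-x*P.s+d[2]*P.c],4),"phi",np.degrees(np.arctan2(y,u)),r["score"])
E
python3 look.py
```

```text
tcp [ 0.546  -0.0123  0.117 ] F [-1.8  6.3 -4.3] grip 0.27086012356033046 5.75
F in u,y,h [-7.8 -0.4  0.2]
side knob u,y,h [0.0057 0.0457 0.0645] phi 82.84248132257301 0.43
scene knob u,y,h [0.012  0.051  0.0636] phi 76.78611717800698 0.38
```

Call:
{"method": "carry_out", "body": {"plan": [{"tx": -0.05,"ty": -0.5,"tz": 0.33,"roll": 0,"jaw": 0.1},{"tx": -0.18,"ty": -1.0,"tz": 0.66,"roll": 0,"jaw": 0.1},{"tx": -0.4,"ty": -1.5,"tz": 0.97,"roll": 0,"jaw": 0.1},{"tx": -0.65,"ty": -1.95,"tz": 1.25,"roll": 0,"jaw": 0.1},{"tx": -0.65,"ty": -1.95,"tz": 1.25,"roll": 0,"jaw": 0.3},{"tx": -0.65,"ty": -1.95,"tz": 1.25,"roll": 0,"jaw": 0.3}]}}

```text
clock: 6.45
tcp_pos: [0.5405, -0.0333, 0.1299]
tool_rot: [-179.8, -0.0, -77.5]
force: [0.0, 0.6, -0.2]
grip_width: 0.296
finger_force: 0.3
```

```bash
python3 look.py
python3 - <<'E'
from h import *
p=eyes.get_image("side");cv2.imwrite("pics/s2.png",cv2.resize(p["image"][100:260,255:415],None,fx=3.7,fy=3.7,interpolation=2))
E
```

```text
tcp [ 0.5405 -0.0333  0.1299] F [ 0.   0.6 -0.2] grip 0.29588233100788014 6.45
F in u,y,h [-0.6  0.2  0.2]
side knob u,y,h [0.0278 0.0388 0.0634] phi 54.37749249544142 0.44
scene knob u,y,h [0.0275 0.041  0.0629] phi 56.14642966214925 0.53
```

View pics/s2.png

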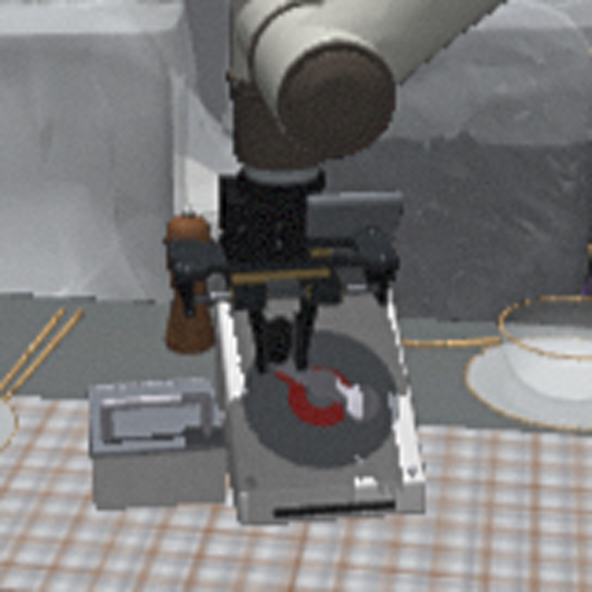

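Call:
{"method": "carry_out", "body": {"plan": [{"tx": -0.9,"ty": -0.2,"tz": 0,"roll": 0,"jaw": 0.29},{"tx": -1.8,"ty": -0.4,"tz": 0,"roll": 0,"jaw": 0.29},{"tx": -2.8,"ty": -0.6,"tz": 0,"roll": 0,"jaw": 0.29},{"tx": -3.7,"ty": -0.8,"tz": 0,"roll": 0,"jaw": 0.29}]}}

```text
clock: 7.03
tcp_pos: [0.5055, -0.0403, 0.1298]
tool_rot: [-179.5, 0.0, -77.5]
force: [4.2, 8.2, -4.2]
grip_width: 0.29
finger_force: 4.2
```

```bash
python3 look.py
```

```text
tcp [ 0.5055 -0.0403  0.1298] F [ 4.2  8.2 -4.2] grip 0.2898651268081383 7.0333
F in u,y,h [-8.2  5.9  0.7]
side knob u,y,h [0.0465 0.0103 0.0649] phi 12.454450809119072 0.61
```

Call:
{"method": "carry_out", "body": {"plan": [{"tx": -0.9,"ty": -0.2,"tz": 0,"roll": 0,"jaw": 0.29},{"tx": -1.8,"ty": -0.4,"tz": 0,"roll": 0,"jaw": 0.29},{"tx": -2.8,"ty": -0.65,"tz": 0,"roll": 0,"jaw": 0.29},{"tx": -3.8,"ty": -0.85,"tz": 0,"roll": 0,"jaw": 0.29},{"tx": -3.8,"ty": -0.85,"tz": 0,"roll": 0,"jaw": 0.29}]}}

```text
clock: 7.65
tcp_pos: [0.4617, -0.0508, 0.1289]
tool_rot: [179.8, 0.0, -77.5]
force: [0.2, 0.3, -0.4]
grip_width: 0.29
finger_force: 0.0
```

```bash
python3 look.py
```

```text
tcp [ 0.4617 -0.0508  0.1289] F [ 0.2  0.3 -0.4] grip 0.28960819179875796 7.65
F in u,y,h [-0.5  0.3 -0.2]
side knob u,y,h [0.0028 0.0019 0.0603] phi 35.23249943022946 0.61
```

```bash
cat > kn.py <<'E'
from h import *; from path import *
C,S=np.cos(a),np.sin(a)
for n in ["side","scene"]:
    p=eyes.get_image(n); X,u,v=cloud(p); m=p["image"][v,u].astype(int)
    d=X-np.array([*O,.085]); x=C*d[:,0]+S*d[:,1]; y=-S*d[:,0]+C*d[:,1]; U=x*c+d[:,2]*s; H=-x*s+d[:,2]*c
    k=(H>.042)&(H<.09)&(np.hypot(U,y)<.07)
    # arm at h 22..34, radius 15..40
    r=np.hypot(U,y); ka=(H>.02)&(H<.036)&(r<.062)&(r>.02)
    if ka.sum(): 
        t=np.degrees(np.arctan2(y[ka],U[ka])); print(n,"arm-level pts",ka.sum(),np.histogram(t,bins=np.arange(-180,181,20))[0])
    print(n,"black pts",k.sum(), np.round(np.median(U[k]),3) if k.sum() else 0,np.round(np.median(y[k]),3) if k.sum() else 0)
    cv2.imwrite(f"pics/k_{n}_{arm.get_state()['clock']:.2f}.png",cv2.resize(p["image"][140:250,290:390] if n=="side" else p["image"][150:260,280:390],None,fx=5,fy=5,interpolation=2))
E
python3 kn.py; ls pics
```

```text
side arm-level pts 97 [32 19  0  0  0  0  0  0  4 15 10  0  0  0  0  0  0 17]
side black pts 177 0.032 -0.016
scene arm-level pts 93 [38 29  1  0  0  0  0  0  0  7  4  0  0  0  0  0  0 14]
scene black pts 109 0.015 -0.026
k_scene_7.95.png
k_side_7.90.png
s2.png
scene0.png
side0.png
w1.png
wrist0.png
z_scene.png
z_side.png
```

View pics/k_side_7.90.png

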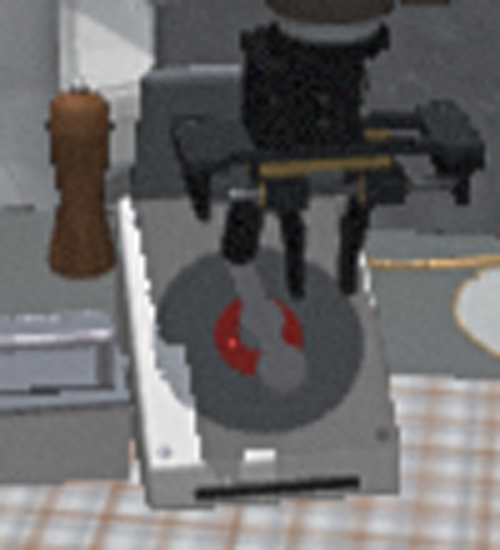

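Call:
{"method": "carry_out", "body": {"plan": [{"tx": -0.65,"ty": 2.9,"tz": 0,"roll": 0,"jaw": 0.29},{"tx": 1.6,"ty": 3.4,"tz": 0,"roll": 0,"jaw": 0.5},{"tx": 3.9,"ty": 3.9,"tz": -0.4,"roll": 0,"jaw": 0.5},{"tx": 3.9,"ty": 3.9,"tz": -0.4,"roll": 0,"jaw": 0.5},{"tx": 4.3,"ty": 2.3,"tz": -0.4,"roll": 0,"jaw": 0.5},{"tx": 4.6,"ty": 0.6,"tz": -0.4,"roll": 0,"jaw": 0.5},{"tx": 4.6,"ty": 0.6,"tz": -0.4,"roll": 0,"jaw": 0.5}]}}

```text
clock: 8.53
tcp_pos: [0.5106, -0.0457, 0.1248]
tool_rot: [179.9, -0.0, -77.6]
force: [0.4, 0.1, 0.3]
grip_width: 0.491
finger_force: 0.0
```

```bash
python3 look.py; python3 kn.py
```

```text
tcp [ 0.5106 -0.0457  0.1248] F [0.4 0.1 0.3] grip 0.4912198886233235 8.5333
F in u,y,h [0.2 0.4 0.3]
side knob u,y,h [0.0481 0.0106 0.0629] phi 12.486322627938218 0.48
scene knob u,y,h [0.0496 0.0134 0.0674] phi 15.113733867957649 0.4
side arm-level pts 96 [31 16  0  0  0  0  0  0  5 19  7  0  0  0  0  0  0 18]
side black pts 180 0.025 0.009
scene arm-level pts 94 [39 29  0  0  0  0  0  0  0  7  6  0  0  0  0  0  0 13]
scene black pts 149 0.019 0.014
```

Call:
{"method": "carry_out", "body": {"plan": [{"tx": 0,"ty": 0,"tz": 0,"roll": 0,"jaw": 0.27},{"tx": 0,"ty": 0,"tz": 0,"roll": 0,"jaw": 0.27},{"tx": -0.5,"ty": -0.1,"tz": 0,"roll": 0,"jaw": 0.27},{"tx": -1.0,"ty": -0.2,"tz": 0,"roll": 0,"jaw": 0.27},{"tx": -1.5,"ty": -0.35,"tz": 0,"roll": 0,"jaw": 0.27},{"tx": -2.0,"ty": -0.45,"tz": 0,"roll": 0,"jaw": 0.27}], "newtons": 30}}

```text
clock: 9.33
tcp_pos: [0.4934, -0.0467, 0.1256]
tool_rot: [-179.5, 0.1, -77.4]
force: [9.0, 5.7, -6.7]
grip_width: 0.282
finger_force: 6.0
```

```bash
python3 look.py
```

```text
tcp [ 0.4934 -0.0467  0.1256] F [ 9.   5.7 -6.7] grip 0.2821550054899146 9.3333
F in u,y,h [-6.8 10.  -3.4]
side knob u,y,h [ 0.05   -0.002   0.0631] phi -2.2690282224532536 0.38
scene knob u,y,h [-0.0031  0.1492  0.0138] phi 91.19619533537565 0.34
```

Call:
{"method": "carry_out", "body": {"plan": [{"tx": -0.7,"ty": -0.15,"tz": 0,"roll": 0,"jaw": 0.27},{"tx": -1.4,"ty": -0.3,"tz": 0,"roll": 0,"jaw": 0.27},{"tx": -2.1,"ty": -0.45,"tz": 0,"roll": 0,"jaw": 0.27},{"tx": -2.8,"ty": -0.6,"tz": 0,"roll": 0,"jaw": 0.27},{"tx": -2.8,"ty": -0.6,"tz": 0,"roll": 0,"jaw": 0.1},{"tx": -2.8,"ty": -0.6,"tz": 0,"roll": 0,"jaw": 0.1}]}}

```text
clock: 10.03
tcp_pos: [0.4709, -0.0485, 0.1245]
tool_rot: [-178.7, 0.3, -77.4]
force: [24.6, 20.9, -27.1]
grip_width: 0.197
finger_force: 22.3
```

```bash
python3 look.py; python3 kn.py
```

```text
tcp [ 0.4709 -0.0485  0.1245] F [ 24.6  20.9 -27.1] grip 0.19745573495694077 10.0333
F in u,y,h [-27.9  28.5 -13.5]
side knob u,y,h [0.     0.1482 0.0183] phi 89.99151368779981 0.52
side arm-level pts 89 [ 0  0  0  0  0  0  3 12  1  0  0  0  0  0  0 17 40 16]
side black pts 143 0.014 -0.034
scene arm-level pts 95 [ 0  0  0  0  0  0  7  5  0  0  0  0  0  0  0 18 35 30]
scene black pts 121 0.013 -0.025
```

Call:
{"method": "carry_out", "body": {"plan": [{"tx": 0,"ty": 0,"tz": 0,"roll": 0,"jaw": 0.3},{"tx": -0.4,"ty": -0.1,"tz": 0,"roll": 0,"jaw": 0.29},{"tx": -0.8,"ty": -0.2,"tz": 0,"roll": 0,"jaw": 0.29},{"tx": -1.1,"ty": 0.1,"tz": 0,"roll": 0,"jaw": 0.29},{"tx": -1.1,"ty": 0.6,"tz": 0,"roll": 0,"jaw": 0.29},{"tx": -1.1,"ty": 0.6,"tz": 0,"roll": 0,"jaw": 0.1},{"tx": -1.1,"ty": 0.6,"tz": 0,"roll": 0,"jaw": 0.1}]}}

```text
clock: 10.92
tcp_pos: [0.4543, -0.0436, 0.1252]
tool_rot: [-179.5, 0.3, -77.4]
force: [-2.1, 24.7, 2.1]
grip_width: 0.206
finger_force: 12.4
```

```bash
python3 look.py; python3 kn.py
```

```text
tcp [ 0.4543 -0.0436  0.1252] F [-2.1 24.7  2.1] grip 0.20647642727759996 10.9167
F in u,y,h [-18.9   3.3  15.9]
side knob u,y,h [ 0.0372 -0.0305  0.0619] phi -39.396932444099875 0.37
side arm-level pts 100 [ 0  0  0  0  0  1 16 14  1  0  0  0  0  0  0 22 34 12]
side black pts 149 0.009 -0.038
scene arm-level pts 87 [ 0  0  0  0  0  0  3  4  0  0  0  0  0  0  2 26 31 21]
scene black pts 101 0.004 -0.047
```

```bash
sed -i 's/^XV=.*/XV=-.0195/; s/dz=-.037/dz=-.0435/' path.py; sed -i '/__main__/,$d' path.py
cat >> path.py <<'E'
if __name__=="__main__":
    cur=np.array([.4514,-.0486,.1257])
    for p in [(-.060,-.051),(-.060,-.031),(-.0195,-.031)]: print(np.round(100*(w2([*p,tool(0)[2]-.0015])-cur),2))
    rows("G0",tool(-39),np.linspace(-39,-129,7)[1:])
    rows("G1",tool(-129),np.linspace(-129,-225,9)[1:])
    rows("G2",tool(-225),np.linspace(-225,-321,9)[1:])
    q=tool(39); print("V end",np.round(100*(tool(-39)-q),2), "top",np.round(100*(tool(0)-q),2))
E
python3 path.py
```

```text
[-0.66  3.02  0.08]
[1.29 3.46 0.08]
[ 2.17 -0.5   0.08]
G0 [ 0.4727 -0.0537  0.1265]
   -54 [-1.04, 0.53, -0.52]
   -69 [-1.85, 1.31, -1.18]
   -84 [-2.37, 2.26, -1.91]
   -99 [-2.57, 3.31, -2.66]
   -114 [-2.43, 4.4, -3.37]
   -129 [-1.96, 5.43, -4.01]
G1 [0.453  0.0007 0.0864]
   -141 [0.59, 0.75, -0.42]
   -153 [1.35, 1.4, -0.75]
   -165 [2.23, 1.91, -0.97]
   -177 [3.21, 2.26, -1.06]
   -189 [4.24, 2.44, -1.03]
   -201 [5.27, 2.45, -0.87]
   -213 [6.27, 2.27, -0.6]
   -225 [7.18, 1.92, -0.22]
G2 [0.5248 0.0198 0.0842]
   -237 [0.79, -0.51, 0.47]
   -249 [1.41, -1.15, 1.0]
   -261 [1.86, -1.9, 1.58]
   -273 [2.1, -2.72, 2.18]
   -285 [2.12, -3.58, 2.77]
   -297 [1.93, -4.44, 3.33]
   -309 [1.53, -5.27, 3.83]
   -321 [0.93, -5.99, 4.23]
V end [-6.14 -1.36  0.  ] top [-3.07 -0.68  0.  ]
```

Call:
{"method": "carry_out", "body": {"plan": [{"tx": 0,"ty": 0,"tz": 0,"roll": 0,"jaw": 0.5},{"tx": -0.66,"ty": 3.0,"tz": 0,"roll": 0,"jaw": 0.5},{"tx": 1.3,"ty": 3.46,"tz": 0,"roll": 0,"jaw": 0.5},{"tx": 1.3,"ty": 3.46,"tz": 0,"roll": 0,"jaw": 0.5},{"tx": 1.75,"ty": 1.5,"tz": 0,"roll": 0,"jaw": 0.5},{"tx": 2.2,"ty": -0.5,"tz": 0,"roll": 0,"jaw": 0.5},{"tx": 2.2,"ty": -0.5,"tz": 0,"roll": 0,"jaw": 0.5}]}}

```text
clock: 11.8
tcp_pos: [0.4732, -0.0554, 0.1251]
tool_rot: [180.0, -0.0, -77.6]
force: [0.1, -0.1, 0.0]
grip_width: 0.479
finger_force: 0.0
```

```bash
python3 look.py
```

```text
tcp [ 0.4732 -0.0554  0.1251] F [ 0.1 -0.1  0. ] grip 0.4787112223017539 11.8
F in u,y,h [ 0.1  0.1 -0. ]
side knob u,y,h [ 0.0363 -0.0278  0.0612] phi -37.413479775047286 0.59
scene knob u,y,h [ 0.0438 -0.0247  0.0641] phi -29.417796257483396 0.42
```

Call:
{"method": "carry_out", "body": {"plan": [{"tx": 0.3,"ty": 0.07,"tz": 0,"roll": 0,"jaw": 0.3},{"tx": 0.3,"ty": 0.07,"tz": 0,"roll": 0,"jaw": 0.3},{"tx": 0.3,"ty": 0.07,"tz": 0,"roll": 0,"jaw": 0.26},{"tx": 0.3,"ty": 0.07,"tz": 0,"roll": 0,"jaw": 0.26}]}}

```text
clock: 12.33
tcp_pos: [0.4761, -0.0526, 0.1252]
tool_rot: [180.0, 0.0, -77.5]
force: [-2.4, -0.1, 1.0]
grip_width: 0.301
finger_force: 1.2
```

```bash
python3 look.py
```

```text
tcp [ 0.4761 -0.0526  0.1252] F [-2.4 -0.1  1. ] grip 0.30149851552620144 12.3333
F in u,y,h [ 0.3 -2.3  1. ]
side knob u,y,h [ 0.039  -0.028   0.0636] phi -35.65714281208841 0.39
scene knob u,y,h [ 0.0401 -0.0263  0.0625] phi -33.249273892372514 0.38
```

Call:
{"method": "carry_out", "body": {"plan": [{"tx": 0,"ty": 0,"tz": 0,"roll": 0,"jaw": 0.1},{"tx": 0,"ty": 0,"tz": 0,"roll": 0,"jaw": 0.1},{"tx": -0.4,"ty": -0.1,"tz": 0,"roll": 0,"jaw": 0.1},{"tx": -0.9,"ty": 0.1,"tz": -0.2,"roll": 0,"jaw": 0.1},{"tx": -1.4,"ty": 0.45,"tz": -0.45,"roll": 0,"jaw": 0.1}], "newtons": 45}}

```text
clock: 12.95
tcp_pos: [0.4674, -0.0489, 0.1218]
tool_rot: [-179.4, -0.2, -77.4]
force: [9.3, -9.9, -7.6]
grip_width: 0.261
finger_force: 45.0
```

```bash
python3 look.py
```

```text
tcp [ 0.4674 -0.0489  0.1218] F [ 9.3 -9.9 -7.6] grip 0.2607124829518161 12.95
F in u,y,h [  5.2   7.  -12.9]
side knob u,y,h [ 0.0345 -0.0336  0.0624] phi -44.22153680408545 0.38
```

Call:
{"method": "carry_out", "body": {"plan": [{"tx": -0.8,"ty": 0.78,"tz": -0.66,"roll": 0,"jaw": 0.1},{"tx": -1.33,"ty": 1.73,"tz": -1.39,"roll": 0,"jaw": 0.1},{"tx": -1.53,"ty": 2.78,"tz": -2.14,"roll": 0,"jaw": 0.1},{"tx": -1.4,"ty": 3.87,"tz": -2.85,"roll": 0,"jaw": 0.1},{"tx": -0.92,"ty": 4.9,"tz": -3.5,"roll": 0,"jaw": 0.1}]}}

```text
clock: 13.57
tcp_pos: [0.4495, -0.0009, 0.0855]
tool_rot: [179.6, -0.1, -77.6]
force: [-10.5, -2.3, 10.8]
grip_width: 0.266
finger_force: 45.0
```

```bash
python3 look.py
```

```text
tcp [ 0.4495 -0.0009  0.0855] F [-10.5  -2.3  10.8] grip 0.2657212811687176 13.5667
F in u,y,h [  6.2 -10.7   8.9]
side knob u,y,h [-0.0291 -0.0446  0.0635] phi -123.14876403907293 0.5
```

Call:
{"method": "carry_out", "body": {"plan": [{"tx": 0.6,"ty": 0.75,"tz": -0.42,"roll": 0,"jaw": 0.1},{"tx": 1.35,"ty": 1.4,"tz": -0.75,"roll": 0,"jaw": 0.1},{"tx": 2.23,"ty": 1.91,"tz": -0.97,"roll": 0,"jaw": 0.1},{"tx": 3.2,"ty": 2.26,"tz": -1.06,"roll": 0,"jaw": 0.1},{"tx": 4.24,"ty": 2.44,"tz": -1.03,"roll": 0,"jaw": 0.1},{"tx": 5.27,"ty": 2.45,"tz": -0.87,"roll": 0,"jaw": 0.1},{"tx": 6.27,"ty": 2.27,"tz": -0.6,"roll": 0,"jaw": 0.1},{"tx": 7.18,"ty": 1.92,"tz": -0.22,"roll": 0,"jaw": 0.1}]}}

```text
clock: 14.43
tcp_pos: [0.5228, 0.0221, 0.0816]
tool_rot: [179.8, 0.2, -77.5]
force: [-5.7, 10.5, -3.7]
grip_width: 0.262
finger_force: 45.1
```

Call:
{"method": "carry_out", "body": {"plan": [{"tx": 0.79,"ty": -0.51,"tz": 0.47,"roll": 0,"jaw": 0.1},{"tx": 1.41,"ty": -1.15,"tz": 1.0,"roll": 0,"jaw": 0.1},{"tx": 1.86,"ty": -1.9,"tz": 1.58,"roll": 0,"jaw": 0.1},{"tx": 2.1,"ty": -2.72,"tz": 2.18,"roll": 0,"jaw": 0.1},{"tx": 2.12,"ty": -3.58,"tz": 2.77,"roll": 0,"jaw": 0.1},{"tx": 1.93,"ty": -4.44,"tz": 3.33,"roll": 0,"jaw": 0.1},{"tx": 1.53,"ty": -5.2,"tz": 3.83,"roll": 0,"jaw": 0.1},{"tx": 0.93,"ty": -5.9,"tz": 4.2,"roll": 0,"jaw": 0.1}]}}

```text
clock: 15.1
tcp_pos: [0.5341, -0.0375, 0.1235]
tool_rot: [-180.0, 0.2, -77.5]
force: [1.2, 9.0, -9.1]
grip_width: 0.262
finger_force: 45.1
```

```bash
python3 look.py
```

```text
tcp [ 0.5341 -0.0375  0.1235] F [ 1.2  9.  -9.1] grip 0.26247187428068075 15.1
F in u,y,h [-12.2   3.1  -2.5]
side knob u,y,h [0.036  0.0323 0.0636] phi 41.89234776910164 0.48
scene knob u,y,h [ 0.0602  0.1482 -0.0715] phi 67.88417910967594 0.18
```

Call:
{"method": "carry_out", "body": {"plan": [{"tx": 0,"ty": -0.2,"tz": 0,"roll": 0,"jaw": 0.285},{"tx": 0,"ty": -0.2,"tz": 0,"roll": 0,"jaw": 0.285},{"tx": -1.0,"ty": -0.45,"tz": 0,"roll": 0,"jaw": 0.285},{"tx": -2.0,"ty": -0.65,"tz": 0,"roll": 0,"jaw": 0.285},{"tx": -3.0,"ty": -0.9,"tz": 0,"roll": 0,"jaw": 0.285},{"tx": -4.0,"ty": -1.1,"tz": 0,"roll": 0,"jaw": 0.285},{"tx": -5.0,"ty": -1.3,"tz": 0,"roll": 0,"jaw": 0.285},{"tx": -6.0,"ty": -1.5,"tz": 0,"roll": 0,"jaw": 0.285}], "newtons": 45}}

```text
clock: 15.97
tcp_pos: [0.4811, -0.053, 0.1269]
tool_rot: [-179.1, -0.1, -77.4]
force: [12.6, -0.6, -10.0]
grip_width: 0.287
finger_force: 6.1
```

```bash
python3 look.py
```

```text
tcp [ 0.4811 -0.053   0.1269] F [ 12.6  -0.6 -10. ] grip 0.28709519816335727 15.9667
F in u,y,h [ -3.   12.2 -10.1]
side knob u,y,h [ 0.0439 -0.0206  0.0635] phi -25.12544723847834 0.48
scene knob u,y,h [ 0.043  -0.0264  0.0609] phi -31.553628750190008 0.58
```

Call:
{"method": "carry_out", "body": {"plan": [{"tx": -0.4,"ty": -0.1,"tz": 0,"roll": 0,"jaw": 0.285},{"tx": -0.7,"ty": -0.15,"tz": 0,"roll": 0,"jaw": 0.285},{"tx": -0.7,"ty": -0.15,"tz": 0,"roll": 0,"jaw": 0.1},{"tx": -0.7,"ty": -0.1,"tz": 0,"roll": 0,"jaw": 0.1},{"tx": -0.9,"ty": 0.2,"tz": -0.2,"roll": 0,"jaw": 0.1},{"tx": -1.2,"ty": 0.58,"tz": -0.47,"roll": 0,"jaw": 0.1}]}}

```text
clock: 16.67
tcp_pos: [0.4648, -0.0505, 0.1227]
tool_rot: [-179.8, -0.3, -77.4]
force: [0.7, -14.1, 6.7]
grip_width: 0.273
finger_force: 45.0
```

```bash
python3 look.py
```

```text
tcp [ 0.4648 -0.0505  0.1227] F [  0.7 -14.1   6.7] grip 0.27344344032259466 16.6667
F in u,y,h [15.2 -2.3 -2.5]
side knob u,y,h [ 0.0318 -0.0398  0.0651] phi -51.35328249164545 0.54
scene knob u,y,h [ 0.1625 -0.155  -0.2212] phi -43.63355060944204 0.16
```

Call:
{"method": "carry_out", "body": {"plan": [{"tx": -0.8,"ty": 0.78,"tz": -0.66,"roll": 0,"jaw": 0.1},{"tx": -1.33,"ty": 1.73,"tz": -1.39,"roll": 0,"jaw": 0.1},{"tx": -1.53,"ty": 2.78,"tz": -2.14,"roll": 0,"jaw": 0.1},{"tx": -1.4,"ty": 3.87,"tz": -2.85,"roll": 0,"jaw": 0.1},{"tx": -0.92,"ty": 4.9,"tz": -3.5,"roll": 0,"jaw": 0.1}]}}

```text
clock: 17.28
tcp_pos: [0.4529, 0.0009, 0.0854]
tool_rot: [-180.0, -0.0, -77.5]
force: [2.7, -5.5, -0.2]
grip_width: 0.273
finger_force: 44.9
```

Call:
{"method": "carry_out", "body": {"plan": [{"tx": 0.3,"ty": 0.4,"tz": -0.22,"roll": 0,"jaw": 0.1},{"tx": 0.6,"ty": 0.75,"tz": -0.42,"roll": 0,"jaw": 0.1},{"tx": 0.97,"ty": 1.09,"tz": -0.59,"roll": 0,"jaw": 0.1},{"tx": 1.35,"ty": 1.4,"tz": -0.75,"roll": 0,"jaw": 0.1}]}}

```text
clock: 17.62
tcp_pos: [0.4672, 0.0148, 0.0782]
tool_rot: [-180.0, -0.0, -77.5]
force: [2.6, -5.5, -0.7]
grip_width: 0.276
finger_force: 44.9
```

```bash
python3 look.py
```

```text
tcp [0.4672 0.0148 0.0782] F [ 2.6 -5.5 -0.7] grip 0.2755673911568453 17.6167
F in u,y,h [ 4.5  1.3 -4. ]
side knob u,y,h [-0.0465 -0.023   0.0631] phi -153.7491587182185 0.52
scene knob u,y,h [-0.0427 -0.0178  0.0645] phi -157.30046021022585 0.55
```

Call:
{"method": "carry_out", "body": {"plan": [{"tx": 0,"ty": 0,"tz": 0,"roll": 0,"jaw": 0.6},{"tx": 0,"ty": 0,"tz": 0,"roll": 0,"jaw": 0.6},{"tx": 0,"ty": 0,"tz": 0,"roll": 0,"jaw": 0.6},{"tx": 0,"ty": 0,"tz": 4,"roll": 0,"jaw": 0.6},{"tx": 0,"ty": 0,"tz": 8,"roll": 0,"jaw": 0.6},{"tx": 0,"ty": 0,"tz": 12,"roll": 0,"jaw": 0.6},{"tx": 0,"ty": 1,"tz": 15,"roll": 0,"jaw": 0.6}]}}

```text
clock: 18.4
tcp_pos: [0.467, 0.0243, 0.232]
tool_rot: [-179.8, 0.0, -77.5]
force: [0.2, 0.4, 0.8]
grip_width: 0.59
finger_force: 0.0
```

Call:
{"method": "carry_out", "body": {"plan": [{"tx": 0,"ty": 3,"tz": 1,"roll": -0.12,"jaw": 0.6},{"tx": 2,"ty": 4,"tz": 2,"roll": -0.24,"jaw": 0.6},{"tx": 5,"ty": 4,"tz": 2,"roll": -0.36,"jaw": 0.6},{"tx": 8,"ty": 4,"tz": 2,"roll": -0.48,"jaw": 0.6},{"tx": 11,"ty": 4,"tz": 2,"roll": -0.6,"jaw": 0.6},{"tx": 14,"ty": 2,"tz": 2,"roll": -0.72,"jaw": 0.6},{"tx": 16,"ty": 0,"tz": 2,"roll": -0.84,"jaw": 0.6},{"tx": 18.5,"ty": -2,"tz": 2,"roll": -0.96,"jaw": 0.6}]}}

```text
clock: 19.07
tcp_pos: [0.6521, 0.0046, 0.248]
tool_rot: [179.9, -0.0, -132.8]
force: [-0.2, 0.0, 1.1]
grip_width: 0.606
finger_force: 0.0
```

Call:
{"method": "carry_out", "body": {"plan": [{"tx": 0,"ty": -0.5,"tz": 0,"roll": -0.12,"jaw": 0.6},{"tx": 0,"ty": -1,"tz": 0,"roll": -0.24,"jaw": 0.6},{"tx": 0,"ty": -2,"tz": 0,"roll": -0.36,"jaw": 0.6},{"tx": 0,"ty": -2.5,"tz": 0,"roll": -0.48,"jaw": 0.6},{"tx": 0,"ty": -2.5,"tz": 0,"roll": -0.61,"jaw": 0.6},{"tx": 0,"ty": -2.5,"tz": 0,"roll": -0.61,"jaw": 0.6}]}}

```text
clock: 19.57
tcp_pos: [0.6513, -0.0203, 0.2482]
tool_rot: [180.0, -0.0, -167.6]
force: [-0.4, 0.2, -0.4]
grip_width: 0.599
finger_force: 0.0
```

```bash
cat > lid.py <<'E'
from h import *; from path import w2,O,a
C,S=np.cos(a),np.sin(a)
s=arm.get_state(); print(s["clock"],s["tcp_pos"],s["tool_rot"],s["joint_pos"])
B=[];Hn=[]
for n in ["side","scene","wrist"]*2:
    p=eyes.get_image(n)
    for q,l in [("lid_bar",B),("lid_hinge",Hn)]:
        for r in eyes.pinpoint(q,p)[:1]:
            d=np.array(r["location"])-[*O,0]; w=np.array([C*d[0]+S*d[1],-S*d[0]+C*d[1],d[2]]); l.append(w); print(n,q,np.round(w,4),round(r["score"],2))
    if n=="wrist":
        X,u,v=cloud(p); d=X-[*O,0]; x=C*d[:,0]+S*d[:,1]; y=-S*d[:,0]+C*d[:,1]
        k=(y>.12)&(y<.18)&(x>-.04)&(x<.03)&(X[:,2]>.088)&(X[:,2]<.12); print("bar cloud",k.sum(),np.percentile(x[k],[5,50,95]),np.percentile(X[k,2],[5,50,95]))
E
python3 lid.py; python3 kn.py
```

```text
19.5667 [ 0.65132942 -0.02033038  0.2481515 ] [ 1.79955443e+02 -1.80558802e-02 -1.67612410e+02] [ 1.23856775e+01  2.38419508e+01  6.95077652e+00 -4.65613627e-02
 -7.31268883e+01 -8.99845728e+01]
side lid_bar [-0.0137  0.1492  0.0967] 0.66
side lid_hinge [0.0887 0.1488 0.0559] 0.56
scene lid_bar [-0.0143  0.1506  0.0994] 0.75
scene lid_hinge [0.0886 0.144  0.0636] 0.65
wrist lid_bar [-0.0142  0.1471  0.0967] 0.7
wrist lid_hinge [0.0934 0.1534 0.0569] 0.66
bar cloud 507 [-0.01713847 -0.01283659 -0.00859578] [0.09957022 0.10211324 0.10367497]
side lid_bar [-0.0157  0.1504  0.0971] 0.77
side lid_hinge [0.0886 0.1463 0.0519] 0.58
scene lid_bar [-0.0148  0.1503  0.0955] 0.57
scene lid_hinge [0.0919 0.148  0.0606] 0.89
wrist lid_bar [-0.016   0.1469  0.0976] 0.94
wrist lid_hinge [0.0935 0.1518 0.0539] 0.96
bar cloud 539 [-0.0176987  -0.01248952 -0.00824971] [0.09907612 0.10202084 0.10345278]
side arm-level pts 89 [15 14  2  0  0  0  0  0  0 21 22 15  0  0  0  0  0  0]
side black pts 85 -0.054 -0.02
scene arm-level pts 100 [ 2 20  4  0  0  0  0  0  3 27 32 12  0  0  0  0  0  0]
scene black pts 78 -0.049 -0.028
```

Call:
{"method": "carry_out", "body": {"plan": [{"tx": -0.1,"ty": 0,"tz": -4,"roll": 0,"jaw": 0.6},{"tx": -0.1,"ty": 0,"tz": -8,"roll": 0,"jaw": 0.6},{"tx": -0.1,"ty": 0,"tz": -12,"roll": 0,"jaw": 0.5},{"tx": -0.1,"ty": 0,"tz": -16.5,"roll": 0,"jaw": 0.4},{"tx": -0.1,"ty": 0,"tz": -16.5,"roll": 0,"jaw": 0.3},{"tx": -0.1,"ty": 0,"tz": -16.5,"roll": 0,"jaw": 0.0},{"tx": -0.1,"ty": 0,"tz": -16.5,"roll": 0,"jaw": 0.0},{"tx": -0.1,"ty": 0,"tz": -16.5,"roll": 0,"jaw": 0.0}], "newtons": 25}}

```text
clock: 21.23
tcp_pos: [0.653, -0.0201, 0.0869]
tool_rot: [-179.9, 0.4, -167.4]
force: [-0.6, -0.4, 0.5]
grip_width: 0.229
finger_force: 0.0
```

Call:
{"method": "carry_out", "body": {"plan": [{"tx": 0,"ty": 0,"tz": 0,"roll": 0,"jaw": 0.0},{"tx": 0,"ty": 0,"tz": 0,"roll": 0,"jaw": 0.0},{"tx": 0,"ty": -0.1,"tz": 0.3,"roll": 0,"jaw": 0.0}]}}

```text
clock: 21.48
tcp_pos: [0.6522, -0.0199, 0.0881]
tool_rot: [179.9, 0.3, -167.5]
force: [3.1, 4.0, -3.0]
grip_width: 0.102
finger_force: 25.0
```

Call:
{"method": "carry_out", "body": {"plan": [{"tx": 0.1,"ty": -0.35,"tz": 0.7,"roll": 0,"jaw": 0.0},{"tx": 0.2,"ty": -0.75,"tz": 1.4,"roll": 0,"jaw": 0.0}]}}

```text
clock: 21.65
tcp_pos: [0.6536, -0.0261, 0.1015]
tool_rot: [179.8, 0.2, -167.4]
force: [-0.4, 10.0, 1.8]
grip_width: 0.103
finger_force: 25.0
```

Run:
```python
from h import *
s=arm.get_state(); print(s["tcp_pos"],s["force"])
p=eyes.get_image("side");cv2.imwrite("pics/s3.png",cv2.resize(p["image"][110:260,240:390],None,fx=3.9,fy=3.9,interpolation=2))
```

```text
[ 0.65357567 -0.02613342  0.10147469] [-0.43035257  9.95781039  1.787139  ]
```

View pics/s3.png

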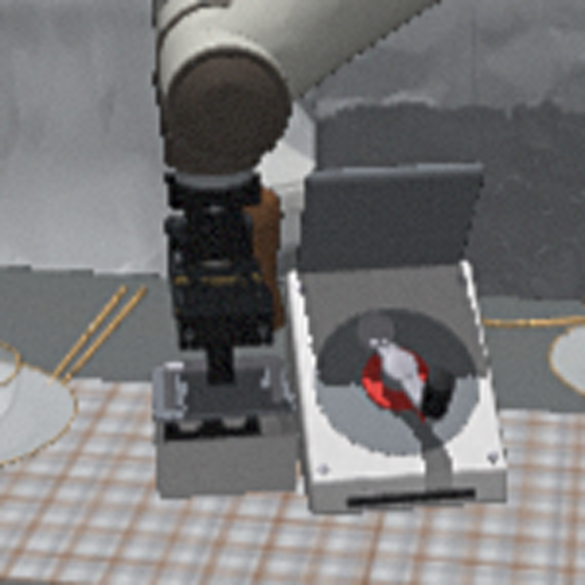

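Call:
{"method": "carry_out", "body": {"plan": [{"tx": 0.25,"ty": -1.13,"tz": 1.58,"roll": 0,"jaw": 0.0},{"tx": 0.56,"ty": -2.52,"tz": 2.94,"roll": 0,"jaw": 0.0},{"tx": 0.9,"ty": -4.12,"tz": 4.03,"roll": 0,"jaw": 0.0},{"tx": 1.3,"ty": -5.88,"tz": 4.82,"roll": 0,"jaw": 0.0},{"tx": 1.7,"ty": -7.74,"tz": 5.28,"roll": 0,"jaw": 0.0},{"tx": 2.14,"ty": -9.65,"tz": 5.41,"roll": 0,"jaw": 0.0},{"tx": 2.56,"ty": -11.56,"tz": 5.19,"roll": 0,"jaw": 0.0},{"tx": 2.56,"ty": -11.56,"tz": 5.19,"roll": 0,"jaw": 0.0}]}}

```text
clock: 22.37
tcp_pos: [0.6799, -0.148, 0.1553]
tool_rot: [-179.8, 0.3, -167.6]
force: [0.7, -1.6, 5.2]
grip_width: 0.105
finger_force: 25.0
```

```bash
python3 lid.py
python3 - <<'E'
from plant import arm
print(arm.get_state()["force"])
E
```

```text
22.3667 [ 0.67994005 -0.14799232  0.15530468] [-179.79383797    0.28069519 -167.57681961] [  1.06332007  31.40759016   5.93891065   0.1630706  -64.21560767
 -78.71117357]
side lid_bar [0.1216 0.1478 0.1654] 0.68
side lid_hinge [0.087  0.1432 0.0557] 0.72
scene lid_bar [0.1186 0.151  0.1658] 0.73
scene lid_hinge [0.0888 0.1519 0.0596] 0.76
wrist lid_bar [0.1138 0.1455 0.1649] 0.88
wrist lid_hinge [0.0927 0.1513 0.0583] 0.89
[ 0.72593689 -1.97440903  4.21851366]Traceback (most recent call last):
  File "lid.py", line 12, in <module>
    k=(y>.12)&(y<.18)&(x>-.04)&(x<.03)&(X[:,2]>.088)&(X[:,2]<.12); print("bar cloud",k.sum(),np.percentile(x[k],[5,50,95]),np.percentile(X[k,2],[5,50,95]))
                                                                                             ~~~~~~~~~~~~~^^^^^^^^^^^^^^^^
    return _quantile_unchecked(
        a, q, axis, out, overwrite_input, method, keepdims, weights)
    return _ureduce(a,
                    func=_quantile_ureduce_func,
    ...<5 lines>...
                    overwrite_input=overwrite_input,
                    method=method)
    r = func(a, **kwargs)
    result = _quantile(arr,
                       quantiles=q,
    ...<2 lines>...
                       out=out,
                       weights=wgt)
    slices_having_nans = np.isnan(arr[-1, ...])
                                  ~~~^^^^^^^^^
IndexError: index -1 is out of bounds for axis 0 with size 0
```

Call:
{"method": "carry_out", "body": {"plan": [{"tx": 0,"ty": 0,"tz": 0,"roll": 0,"jaw": 0.25},{"tx": 0,"ty": 0,"tz": 0,"roll": 0,"jaw": 0.25},{"tx": 0,"ty": 0,"tz": 1.5,"roll": 0,"jaw": 0.25},{"tx": 0,"ty": 0,"tz": 3,"roll": 0,"jaw": 0.25},{"tx": 0,"ty": 0,"tz": 5,"roll": 0,"jaw": 0.25},{"tx": 0,"ty": 0,"tz": 9,"roll": 0,"jaw": 0.25},{"tx": 0,"ty": 0,"tz": 13,"roll": 0,"jaw": 0.25},{"tx": 0,"ty": 0,"tz": 13,"roll": 0,"jaw": 0.25}]}}

```text
clock: 23.48
tcp_pos: [0.6811, -0.1456, 0.2925]
tool_rot: [-179.6, 0.8, -167.4]
force: [0.5, 0.3, 1.8]
grip_width: 0.252
finger_force: 0.0
```

```bash
python3 lid.py 2>/dev/null; python3 look.py
python3 - <<'E'
from h import *
p=eyes.get_image("scene");cv2.imwrite("pics/f.png",cv2.resize(p["image"][130:290,230:450],None,fx=3.5,fy=3.5,interpolation=2))
p2=eyes.get_image("side")
for q in ["pepper_mill","canister","spoon"]: print(q,[(np.round(r["location"],3).tolist(),round(r["score"],2)) for r in eyes.pinpoint(q,p2)[:1]])
E
```

```text
23.4833 [ 0.68111023 -0.14558005  0.29248099] [-179.58743708    0.82674528 -167.41380487] [  1.30868474  26.96019437  17.97398632   0.24657985 -80.12242412
 -78.76587577]
side lid_bar [0.1144 0.1484 0.1661] 0.57
side lid_hinge [0.0844 0.1459 0.0502] 0.74
scene lid_bar [0.1191 0.1491 0.167 ] 0.82
scene lid_hinge [0.0923 0.1495 0.0609] 0.73
wrist lid_bar [0.1126 0.1484 0.1641] 0.69
wrist lid_hinge [0.0918 0.1509 0.0557] 0.92
tcp [ 0.6778 -0.1445  0.2809] F [ 0.5 -0.2 -0.3] grip 0.25324011713170946 23.9333
F in u,y,h [ 0.1  0.5 -0.4]
side knob u,y,h [ 0.1422  0.1475 -0.0005] phi 46.041573547955224 0.47
scene knob u,y,h [-0.0436 -0.0184  0.0631] phi -157.12899791958472 0.66
pepper_mill []
canister [([0.465, 0.339, 0.002], 0.92)]
spoon [([0.42, -0.35, 0.002], 0.39)]
```

View pics/f.png

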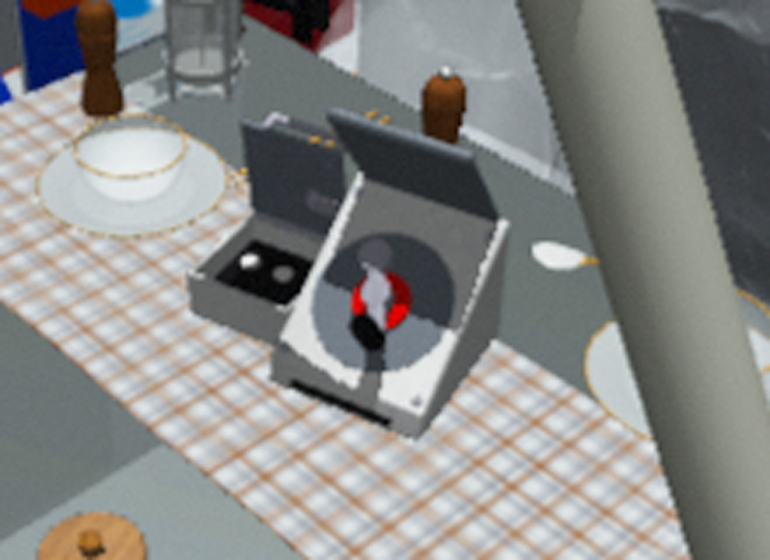

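The lid stands upright at about (295,180). The crank knob is at (370,330) with the pointer under the arm. The mill at (443,105), the spoon and the canister have not moved.

```bash
python3 -c "
from plant import arm
print(arm.hand_in())"
```

```text
the job is handed in; nothing more can be done
None
```

I wound the crank about 1.9 turns until the drag dropped away and stopped within about 0.3 turn, with the pointer still under the arm in the pictures. The lid now stands at about 83°, held on its own with the gripper clear, the mill, canister and spoon show no sign of having moved, and the job was handed in at about 24 s.

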